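# Lock the bayonet cap on the leaning air filter

### The arm

A 7-joint arm with a two-finger parallel gripper is mounted at the origin on a cart in front of the work surface, level with it; the furniture and walls round the work are solid. World frame = base frame: x ahead of the robot, y to its left, z up, the work surface at z = 0. Lengths are in mm, angles in rad, forces in N, time in s.
With the tool pointing down it reaches from about 425 to 950 mm from the base axis. Payload 4.7 kg.
Tool frame: the origin (TCP) lies where the fingers leave the gripper's body, on its centre line; the fingertips stand 73 mm ahead of it and the grasp point (between the pads) lies 54 mm ahead of it; z points along the fingers, y is the direction in which the jaws open and shut (so a half turn about z gives the same grasp; the last joint's range is limited). The gripper opens to 85 mm and grips with 20 to 120 N. Pads are 22 mm wide; open, the fingers measure 114 mm over their backs; the gripper's body (76 mm by 85 mm) begins 54 mm behind the grasp point. The pads swing forward as they close: fully open they stand 13 mm farther back than shut.
Start: joints at [-1.36, 0.469, -0.049, 1.532, 0.024, 1.141, -0.082], TCP at [160.277, 655.707, 303.935] pointing down, gripper open.
Joint ranges: [-2.59, 2.59], [-0.33, 1.99], [-1.39, 1.29], [0.1, 2.45], [-1.04, 4.18], [0.21, 1.99], [-2.66, 2.66]. Speed limits (rad/s): [2.57, 2.57, 3.14, 3.14, 3.14, 3.14, 3.14].

### API

Orientations are given as a unit quaternion [w, x, y, z].
In Python, from bench import robot gives the robot as it stands. The module is installed in compiled form; this text tells all that it offers.
- The arm moves only by the tool send_rows, never from a script. Its argument "increments" is a list of rows, each a list of 7 numbers: the shift along the world's x, y, z in mm, then the turn, a rotation vector about the world's x, y, z in rad, then the opening, from 0 (shut) to 1 (fully open). A call has 1 to 12 rows; each row is the pose to reach, as a shift and turn from the pose commanded when the call began; what a row does not reach only later rows make up. A row lasts 1/10 s, in which the tool goes at most 50 mm and 8.59 degrees, less where a joint would pass 70% of its speed; a pose out of reach is approached as far as the arm can. A call with a gripper value outside its range is refused whole. The fingers move at their own pace and stop on an object; "grip_force" is the grip in N (left out, the last holds). Time passes only in rows, so rows that repeat a pose let the fingers close. It gives the time, the measured TCP pose, the force and the opening at its end, in the units of the state.
- robot.get_obs(): the state, without advancing time (a new reading comes with each control period).
- robot.grab_frame(name): name is "scene" or "top" or "wrist"; returns (picture, depth): 480x640x3 uint8, blue, green, red; 480x640 float32, mm along the optical axis (not along the pixel's ray), 0 where there is no reading.
- robot.calibration(name): a dict with "K" (3x3 intrinsics, pixels), "dist_coeffs" ([k1, k2, p1, p2, k3] as OpenCV has them; the pictures are not rectified), "camera_from_world" (4x4, takes a point from world to camera coordinates); the wrist camera has in their place "hand_eye" (4x4, takes a point from camera to tool coordinates, whose origin is the TCP and whose axes are the flange's). Camera axes: x right, y down, z forward; pixel columns grow to the right and rows downward; lengths in mm; the calibration is good to about 2 mm. A picture is of the moment at which its call begins: read the wrist's pose just before it. calibration takes no time and is no camera call.
- robot.job_done(): hands the job in, once; it reports no verdict.
The state is a dict: "time": time; "joint_pos": joint angles; "dq": joint speeds; "joint_efforts": joint torques, N m; "ee_pos": TCP position; "orientation": TCP orientation; "ft_force": force on the tool from outside, world axes, zero at the start; "ft_torque": the same for the moment, N m; "width": finger opening in mm.
Only numpy, scipy, OpenCV 4.12 (cv2) and the standard library are available. Lean on these libraries where they do the work, as an engineer would, in place of code of your own. Each camera call takes 0.05 s, during which the arm holds its last target.

### The job

Close the compressed-air filter: take the black cap by its grip bar, line its two lugs up with the two slots in the mouth of the leaning filter housing, press it down against the spring and twist it a quarter turn clockwise (seen looking into the mouth) until it locks, then let go so that it stays locked. Leave the steel bushing, the air coupler and the pressure gauge where they are.

Things in the scene. Friction and masses are not known exactly. Their poses are not given: they have to be found in the camera images.
- cap_grip (a point): Loose black bayonet cap standing upright, 62 mm across, 58 tall, 0.09 kg. Point on its axis in the grip bar, 47 mm above its underside, 11 below its top. z: cap axis, up. x: along the bar, 56 mm long (x), 14 thick (y), 34 tall, standing on the cap's disc (radius 31; disc top 23 mm below this point, disc underside 31 below). A half turn about z makes no difference. White marks on bar and disc: lug direction.
- cap_lugs (a point): Middle of the cap's two steel lugs, on its axis, 42.5 mm below cap_grip, axes as there. The lugs stick out along +x and -x to 24 mm from the axis, 9 mm wide, 5 mm thick, lower edges bevelled, from an aluminium plug of 32 mm diameter that reaches 16 mm below the disc, bevelled 3 mm at its foot.
- socket_mouth (a point): Centre of the top face of the aluminium filter housing's mouth (66 mm outside), on a grey stand fixed to the worktop, 120 mm up; it leans 25 degrees towards the robot. z: housing axis, out of the mouth. x: line of the two entry slots (black rim marks). Bore 36 mm; slots 13 mm wide at the bore, wider outward, to 27 mm from the axis, through a 6 mm flange. The cap goes in with its x along this x, either way.
- red_mark (a point): One of two red marks on the rim, 90 degrees from the slots, 30 mm from the axis: the cap's bar points to them when locked. The lugs pass under the flange when the disc is less than 3 mm above the mouth's face. The cap then turns only clockwise looking into the mouth (negative about socket_mouth z), to a stop about 95 degrees on. Let go there, the spring lifts it 3 mm and friction holds it.
- follower (a joint): Travel (m) of the sprung plate in the bore: 0 at rest, grows as it is pushed in. The plug meets it when the cap's disc is 7 mm above the mouth's face; pushing the disc right down on to the face takes about 8 N. With the cap locked and released it reads about 0.004.
- bushing_a_mid (a point): Loose turned steel bushing standing on end, 50 mm diameter, 46 mm tall; the point is its centre. A bystander, to be left alone.
- coupler_a_mid (a point): Loose steel quick air coupler with a red ring, lying down, 29x83x28 mm; the point is its centre. A bystander, to be left alone.
- gauge_mid (a point): Loose round pressure gauge lying face up, 78x55x24 mm with its brass stem; the point is at its middle. A bystander, to be left alone.
Things that resemble listed ones, but are neither listed nor needed, are in the scene too. Of the things that look like the part that bears cap_grip, take the one that is farthest to the robot's right at the start.

How it is judged (in metres and radians):
On the way:
1. the cap's plug is in the mouth with its lugs in the entry slots (z of cap_grip in the frame of socket_mouth below 0.041 m and x of cap_grip in the frame of socket_mouth between -0.008 and 0.008 m and y of cap_grip in the frame of socket_mouth between -0.008 and 0.008 m and angle between the x axis of cap_grip and the x axis of socket_mouth, either way round below 0.45 rad), for 0.05 s.
At the end, for the whole second after the job is handed in: The cap sits in the mouth, its axis along the housing's axis within 7 degrees and its centre within 6 mm of it, held down by the lugs (cap_grip 28 to 36.5 mm from socket_mouth along z), and is turned at least 63 degrees from the entry slots (z of cap_grip in the frame of socket_mouth between 0.028 and 0.0365 m and x of cap_grip in the frame of socket_mouth between -0.006 and 0.006 m and y of cap_grip in the frame of socket_mouth between -0.006 and 0.006 m and angle between the z axis of cap_grip and the z axis of socket_mouth, either way round below 0.12 rad and angle between the x axis of cap_grip and the x axis of socket_mouth, either way round above 1.1 rad); the robot touches nothing.
It fails at once if the bushing was pushed more than 30 mm away (distance of bushing_a_mid from where it was at the start of the episode above 0.03 m).
It fails at once if the coupler was pushed more than 30 mm away (distance of coupler_a_mid from where it was at the start of the episode above 0.03 m).
It fails at once if the gauge was pushed more than 30 mm away (distance of gauge_mid from where it was at the start of the episode above 0.03 m).
It also fails if it takes over 51 s, if anything falls off the work surface, if the arm or the gripper's body presses on something with over 40 N, if the wrist force passes 120 N, or if a joint passes its speed limit or range.

## Working session

There is one attempt and no reset: what is moved stays moved. The work goes in short steps, Python scripts to look and compute and a tool call to move; the robot and the scene stay as the last step left them, time stands still between calls to the robot, and variables do not carry over. Pictures are saved under pics/ and viewed, and the job is handed in when it is done.

Besides the shell and the picture viewer there is one more tool, called after ">>>" as name(argument=value, ...) on one line, values as JSON. send_rows: Moves the arm, as the interface text tells. Its arguments: {"type":"object","properties":{"increments":{"type":"array","items":{"type":"array","items":{"type":"number"}}},"grip_force":{"type":"number"}},"required":["increments"]}

```bash
mkdir -p pics; python3 - <<'E'
from bench import robot
import cv2,numpy as np
o=robot.get_obs();print({k:np.round(v,3).tolist() for k,v in o.items()})
for n in("scene","top"):
    p,d=robot.grab_frame(n);cv2.imwrite(f"pics/{n}0.png",p);np.save(f"{n}0_d.npy",d)
    c=robot.calibration(n);print(n,{k:np.round(v,4).tolist() for k,v in c.items()})
print({k:np.round(v,4).tolist() for k,v in robot.calibration("wrist").items()})
E
```

```text
{'time': 0.0, 'joint_pos': [-1.36, 0.469, -0.049, 1.534, 0.024, 1.141, -0.082], 'dq': [-0.002, 0.0, -0.0, 0.0, 0.0, -0.001, -0.001], 'joint_efforts': [0.001, -51.03, -0.047, -23.772, 0.011, 0.007, -0.0], 'ee_pos': [160.207, 655.237, 302.844], 'orientation': [-0.0, 0.12, 0.993, -0.001], 'ft_force': [0.178, -0.748, -0.054], 'ft_torque': [-0.019, -0.037, 0.055], 'width': 85.561}
scene {'K': [[479.0965, 0.0, 313.3412], [0.0, 479.0965, 232.2138], [0.0, 0.0, 1.0]], 'dist_coeffs': [-0.0887, 0.0, 0.0, 0.0, 0.0], 'camera_from_world': [[-0.8642, -0.5031, 0.0101, 452.34], [-0.2433, 0.4003, -0.8835, 276.3899], [0.4405, -0.766, -0.4683, 628.5137], [0.0, 0.0, 0.0, 1.0]]}
top {'K': [[573.439, 0.0, 326.2015], [0.0, 573.439, 247.5452], [0.0, 0.0, 1.0]], 'dist_coeffs': [-0.0612, 0.0, 0.0, 0.0, 0.0], 'camera_from_world': [[-0.0209, -0.9997, 0.0143, -82.2986], [-0.9835, 0.018, -0.1802, 598.6758], [0.1799, -0.0179, -0.9835, 982.7038], [0.0, 0.0, 0.0, 1.0]]}
{'K': [[333.803, 0.0, 309.4849], [0.0, 333.803, 236.8306], [0.0, 0.0, 1.0]], 'dist_coeffs': [0.0191, 0.0, 0.0, 0.0, 0.0], 'hand_eye': [[-0.0011, -0.9647, -0.2633, 64.8843], [1.0, -0.0012, 0.0001, 1.4823], [-0.0004, -0.2633, 0.9647, -69.7043], [0.0, 0.0, 0.0, 1.0]]}
```

View pics/scene0.png

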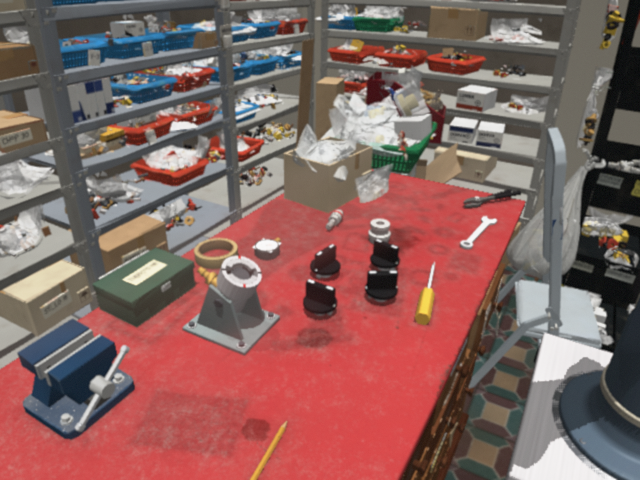

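View pics/top0.png

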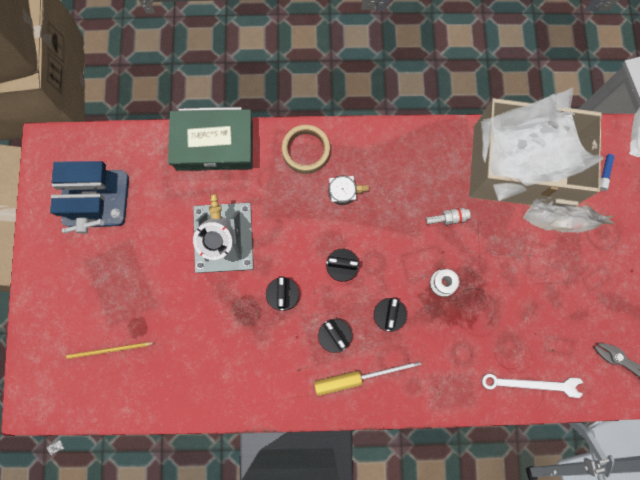

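```bash
cat > h.py <<'E'
import cv2,numpy as np
from bench import robot
def ray(n,px,calib=None):
    c=robot.calibration(n);K=np.array(c['K']);D=np.array(c['dist_coeffs'])
    u=cv2.undistortPoints(np.array(px,float).reshape(-1,1,2),K,D).reshape(-1,2)
    r=np.c_[u,np.ones(len(u))]
    M=np.array(c['camera_from_world']);R=M[:3,:3];t=M[:3,3]
    return -R.T@t, r@R
def onz(n,px,z):
    o,r=ray(n,px);return o+r*((z-o[2])/r[:,2])[:,None]
def cloud(n,d):
    v,u=np.mgrid[0:480,0:640];o,r=ray(n,np.c_[u.ravel(),v.ravel()])
    return (o+r*d.ravel()[:,None]).reshape(480,640,3)
E
python3 - <<'E'
from h import *
p=cv2.imread("pics/top0.png");s=cv2.imread("pics/scene0.png")
a=cv2.resize(p[185:285,180:260],None,fx=5,fy=5,interpolation=2)[:500]
b=cv2.resize(p[280:350,360:420],None,fx=6,fy=6,interpolation=2)
cv2.imwrite("pics/a.png",a);cv2.imwrite("pics/b.png",b)
cv2.imwrite("pics/c.png",cv2.resize(s[240:350,180:290],None,fx=5,fy=5,interpolation=2))
P=cloud("top",np.load("top0_d.npy"))
for q in[(390,315),(283,293),(335,335),(342,265),(213,240),(445,283),(448,217),(343,188),(213,205),(120,300)]:print(q,P[q[1],q[0]].round(1))
print("bar",onz("top",[(394,300),(390,329),(392,315)],58).round(1))
E
```

```text
(390, 315) [ 472.9 -204.6   57. ]
(283, 293) [515.5 -15.5  59.1]
(335, 335) [ 439.8 -106.1   60.7]
(342, 265) [ 564.1 -121.7   57.6]
(213, 240) [604.1 101.3 107.6]
(445, 283) [ 534.3 -318.5    2. ]
(448, 217) [ 658.1 -327.5   20. ]
(343, 188) [ 717.5 -129.    23.1]
(213, 205) [669.5 104.6  94.8]
(120, 300) [513.8 295.3  -0.6]
bar [[ 499.3 -212.7   58. ]
 [ 448.2 -203.5   58. ]
 [ 472.8 -208.    58. ]]
```

View pics/a.png

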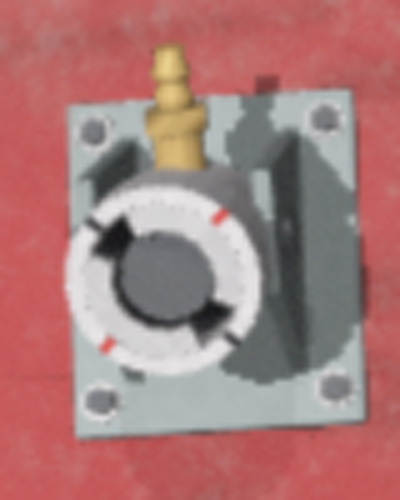

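View pics/b.png

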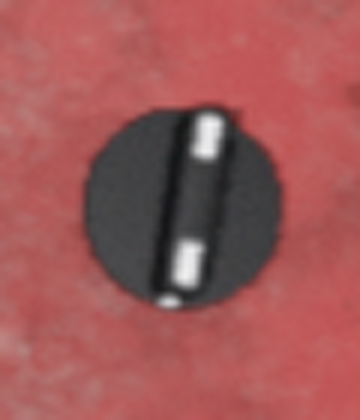

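View pics/c.png

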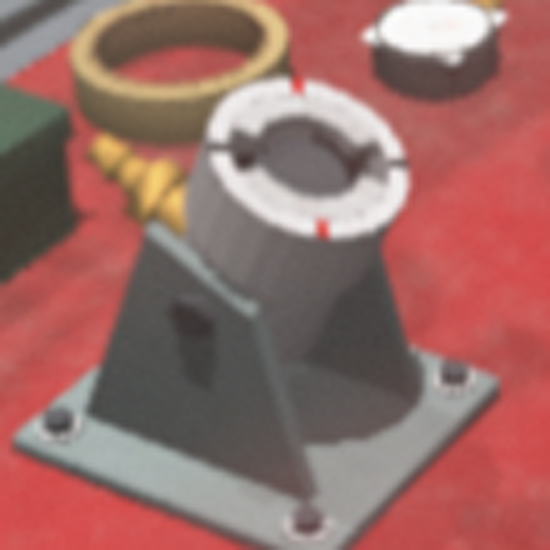

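```bash
cat >> h.py <<'E'
def tri(n1,a,n2,b):
    o1,r1=ray(n1,[a]);o2,r2=ray(n2,[b]);r1=r1[0];r2=r2[0]
    s=np.linalg.lstsq(np.c_[r1,-r2],o2-o1,rcond=None)[0]
    x=o1+s[0]*r1;y=o2+s[1]*r2
    return (x+y)/2,np.linalg.norm(x-y)
E
python3 - <<'E'
from h import *
T=dict(bA=(199-.4,229.8-.4),bB=(226.8,252.8),rA=(223.8,227.8),rB=(201,253.8))
S=dict(bA=(222,269),bB=(259.6,272.2),rA=(239.2,256.8),rB=(244,285.6))
Q={}
for k in T:
    Q[k],e=tri("top",T[k],"scene",S[k]);print(k,Q[k].round(1),round(e,1))
c=np.mean(list(Q.values()),0);print("c",c)
x=Q['bB']-Q['bA'];y=Q['rA']-Q['rB'];print(np.linalg.norm(x),np.linalg.norm(y));x/=np.linalg.norm(x);y/=np.linalg.norm(y)
n=np.cross(x,y);print(x,y,x@y,n/np.linalg.norm(n))
P=cloud("top",np.load("top0_d.npy"))
p=cv2.imread("pics/top0.png");g=p.min(2)
m=(g>150);m[:215]=0;m[270:]=0;m[:,:190]=0;m[:,240:]=0
X=P[m];X=X[(X[:,2]>90)];print(len(X))
for i in range(3):
    c0=X.mean(0);n=np.linalg.svd(X-c0)[2][2];r=(X-c0)@n;X=X[abs(r)<3]
n*=np.sign(n[2]);print("plane",n,len(X),np.degrees(np.arccos(n[2])),r.std(),c0,"c off plane",(c-c0)@n)
print("bar",onz("top",[(360-.4+208/6,280-.4+135/6),(360-.4+187/6,280-.4+265/6)],58).round(1))
b=p[280:350,360:420].astype(int);
m=((b[:,:,2]-b[:,:,1])<30).astype(np.uint8)
cn=max(cv2.findContours(m,0,1)[0],key=cv2.contourArea);print(cv2.boundingRect(cn))
E
```

```text
bA [618.4 121.7 132.5] 1.5
bB [580.3  76.4 114.5] 0.6
rA [619.4  78.7 132.7] 0.6
rB [579.  120.1 114.5] 0.3
c [599.27299935  99.20416217 123.51924928]
61.85745566787519 60.585556365130266
[-0.61480984 -0.73326421 -0.2904005 ] [ 0.66579703 -0.68302678  0.3003144 ] 0.0042890732982646 [-0.41856497 -0.00871162  0.90814507]
777
plane [0.70274591 0.66110107 0.26285654] 79 74.76037309976476 1.6440413487764751 [587.1249539   80.07550441 211.54100253] c off plane -1.9541281647832438
bar [[ 495.5 -213.    58. ]
 [ 457.4 -205.2   58. ]]
(14, 18, 33, 34)
```

>>> send_rows(increments=[[28, -42, 0, 0, 0, 0, 1], [56, -84, 0, 0, 0, 0, 1], [85, -126, 0, 0, 0, 0, 1], [113, -168, 0, 0, 0, 0, 1], [141, -210, 0, 0, 0, 0, 1], [170, -252, 0, 0, 0, 0, 1], [198, -294, 0, 0, 0, 0, 1], [226, -336, 0, 0, 0, 0, 1], [255, -378, 0, 0, 0, 0, 1], [283, -420, 0, 0, 0, 0, 1], [311, -462, 0, 0, 0, 0, 1], [340, -504, 0, 0, 0, 0, 1]])

```text
time: 1.3
ee_pos: [496.3, 156.4, 303.9]
orientation: [-0.0, 0.12, 0.993, 0.0]
ft_force: [1.6, 1.2, -0.2]
width: 85.4
```

>>> send_rows(increments=[[-2, -45, 0, 0, 0, 0, 1], [-4, -90, 0, 0, 0, 0, 1], [-6, -135, -10, 0, 0, 0, 1], [-9, -180, -20, 0, 0, 0, 1], [-12, -225, -35, 0, 0, 0, 1], [-16, -270, -50, 0, 0, 0, 1], [-20, -315, -65, 0, 0, 0, 1], [-24, -360, -80, 0, 0, 0, 1], [-24, -360, -83, 0, 0, 0, 1], [-24, -360, -83, 0, 0, 0, 1]])

```text
time: 2.3
ee_pos: [470.9, -202.5, 220.0]
orientation: [-0.001, 0.121, 0.993, 0.0]
ft_force: [-0.1, 0.9, 0.5]
width: 85.5
```

```bash
cat >> h.py <<'E'
from scipy.spatial.transform import Rotation as Ro
def rot(o): q=o['orientation'];return Ro.from_quat([q[1],q[2],q[3],q[0]])
def wgrab(name):
    o=robot.get_obs();p,d=robot.grab_frame("wrist");cv2.imwrite(f"pics/{name}.png",p)
    np.savez(name,p=o['ee_pos'],R=rot(o).as_matrix(),d=d);
    print({k:np.round(o[k],3).tolist() for k in('time','joint_pos','ee_pos','orientation','ft_force','width')});print("toolaxes",rot(o).as_matrix().round(3).tolist());return o
def wray(name,px):
    f=np.load(name+".npz");c=robot.calibration("wrist");K=np.array(c['K']);D=np.array(c['dist_coeffs']);H=np.array(c['hand_eye'])
    u=cv2.undistortPoints(np.array(px,float).reshape(-1,1,2),K,D).reshape(-1,2)
    r=np.c_[u,np.ones(len(u))]@(f['R']@H[:3,:3]).T
    return f['R']@H[:3,3]+f['p'],r
def wpl(name,px,n,d):
    o,r=wray(name,px);n=np.array(n,float);return o+r*((d-o@n)/(r@n))[:,None]
def wproj(name,X):
    f=np.load(name+".npz");c=robot.calibration("wrist");H=np.array(c['hand_eye'])
    T=np.eye(4);T[:3,:3]=f['R'];T[:3,3]=f['p'];C=np.linalg.inv(T@H)
    return cv2.projectPoints(np.atleast_2d(X).astype(float),cv2.Rodrigues(C[:3,:3])[0],C[:3,3],np.array(c['K']),np.array(c['dist_coeffs']))[0].reshape(-1,2)
E
python3 -c "
from h import *
wgrab('w1')"
```

```text
{'time': 2.3, 'joint_pos': [-0.028, 0.317, 0.43, 2.023, -0.175, 0.839, 1.829], 'ee_pos': [470.878, -202.453, 220.04], 'orientation': [-0.001, 0.121, 0.993, 0.0], 'ft_force': [-0.09, 0.926, 0.525], 'width': 85.485}
toolaxes [[-0.971, 0.24, -0.002], [0.24, 0.971, 0.001], [0.002, 0.0, -1.0]]
```

View pics/w1.png

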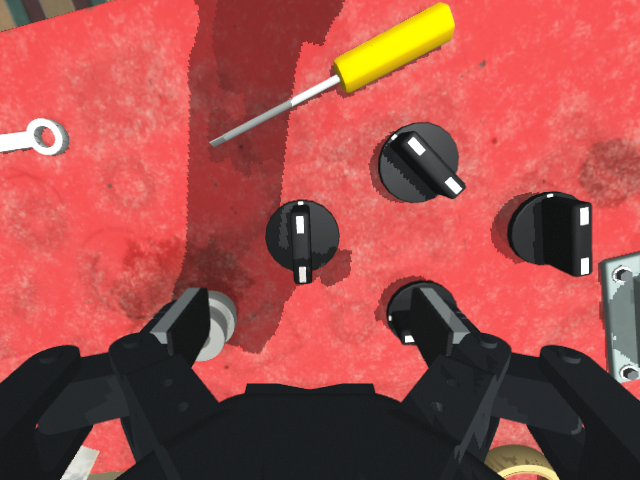

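```bash
python3 - <<'E'
from h import *
p=cv2.imread('pics/w1.png')
m=(p.min(2)>170).astype(np.uint8);m[:190]=0;m[300:]=0;m[:,:260]=0;m[:,345:]=0
n,l,s,c=cv2.connectedComponentsWithStats(m);print(s,c.round(1))
big=[i for i in range(1,n) if s[i,4]>60]
q=wpl('w1',c[big],[0,0,1],58);print(q.round(1),q.mean(0));d=q[0]-q[1];print(np.degrees(np.arctan2(d[1],d[0])))
print("disc", wpl('w1',[(267,236),(339,236),(302.5,271),(302,200)],[0,0,1],24).round(1))
P=cloud("top",np.load("top0_d.npy"));print(P[308:324:3,388:394].round(0)[:,:,2])
E
```

```text
[[     0      0    640    480 306957]
 [   298    201      5      4     18]
 [   296    216      8     18    126]
 [   299    267      7     15     99]] [[319.5 239.5]
 [300.1 202.7]
 [299.7 223.9]
 [302.2 273.7]]
[[ 458.3 -205.    58. ]
 [ 495.5 -212.6   58. ]] [ 476.90995885 -208.78991422   58.        ]
168.40368482787215
disc [[ 469.1 -236.5   24. ]
 [ 483.4 -178.9   24. ]
 [ 505.9 -215.7   24. ]
 [ 447.1 -201.1   24. ]]
[[32. 48. 57. 57. 58. 57.]
 [40. 52. 57. 56. 58. 58.]
 [43. 58. 57. 59. 57. 59.]
 [55. 54. 59. 58. 59. 57.]
 [57. 61. 58. 59. 56. 54.]
 [56. 59. 58. 53. 59. 61.]]
```

>>> send_rows(increments=[[3, -3, -25, 0, 0, 0.02, 1], [6, -6, -50, 0, 0, 0.042, 1], [6, -6, -75, 0, 0, 0.042, 1], [6, -6, -95, 0, 0, 0.042, 1], [6, -6, -95, 0, 0, 0.042, 1], [6, -6, -95, 0, 0, 0.042, 1]])

```text
time: 2.95
ee_pos: [478.5, -206.5, 126.4]
orientation: [0.0, 0.098, 0.995, 0.0]
ft_force: [0.1, 0.2, -0.5]
width: 85.5
```

```bash
python3 -c "
from h import *
wgrab('w2')"
```

```text
{'time': 2.95, 'joint_pos': [0.045, 0.473, 0.358, 2.07, -0.271, 0.642, 1.961], 'ee_pos': [478.49, -206.472, 126.449], 'orientation': [0.0, 0.098, 0.995, 0.0], 'ft_force': [0.127, 0.152, -0.488], 'width': 85.514}
toolaxes [[-0.981, 0.194, 0.0], [0.194, 0.981, 0.001], [-0.0, 0.001, -1.0]]
```

View pics/w2.png

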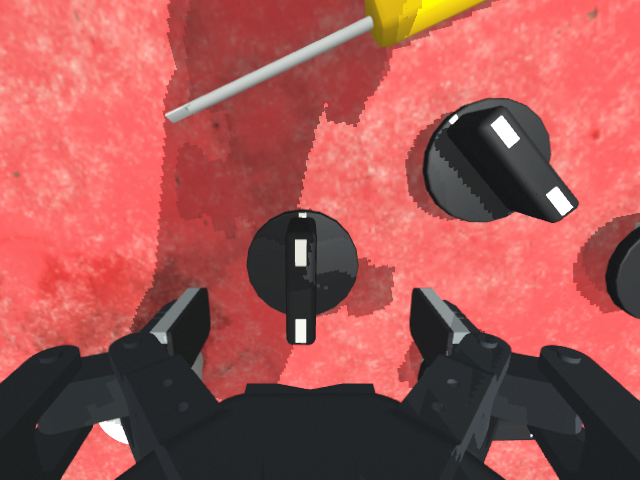

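```bash
python3 - <<'E'
from h import *
p=cv2.imread('pics/w2.png')
m=(p.min(2)>170).astype(np.uint8);m[:225]=0;m[360:]=0;m[:,:260]=0;m[:,345:]=0
n,l,s,c=cv2.connectedComponentsWithStats(m)
big=[i for i in range(1,n) if s[i,4]>60];print(s[big],c[big])
q=wpl('w2',c[big],[0,0,1],58);print(q.round(1),q.mean(0));d=q[0]-q[1];print(np.degrees(np.arctan2(d[1],d[0])))
f=np.load('w2.npz');print("in tool", f['R'].T@(q.mean(0)-f['p']))
E
```

```text
[[295 240  12  26 287]
 [296 319  10  24 240]] [[300.05923345 252.37979094]
 [300.5        330.5       ]]
[[ 458.3 -205.2   58. ]
 [ 495.5 -212.7   58. ]] [ 476.90239605 -208.90321063   58.        ]
168.6342513631309
in tool [ 1.10616115 -2.73213294 68.44749384]
```

>>> send_rows(increments=[[-1.5, -3.3, -8, 0, 0, 0, 1], [-1.5, -3.3, -18, 0, 0, 0, 1], [-1.5, -3.3, -23, 0, 0, 0, 1], [-1.5, -3.3, -23, 0, 0, 0, 1]], grip_force=60)

```text
time: 3.4
ee_pos: [475.7, -210.8, 102.0]
orientation: [-0.001, 0.099, 0.995, 0.0]
ft_force: [0.7, -0.1, 0.4]
width: 85.4
```

>>> send_rows(increments=[[0, 0, 0, 0, 0, 0, 0], [0, 0, 0, 0, 0, 0, 0], [0, 0, 0, 0, 0, 0, 0], [0, 0, 0, 0, 0, 0, 0], [0, 0, 0, 0, 0, 0, 0], [0, 0, 0, 0, 0, 0, 0], [0, 0, 0, 0, 0, 0, 0], [0, 0, 0, 0, 0, 0, 0]], grip_force=60)

```text
time: 4.2
ee_pos: [476.4, -211.0, 103.1]
orientation: [0.0, 0.099, 0.995, 0.0]
ft_force: [0.0, 0.9, 1.8]
width: 13.1
```

```bash
python3 -c "
from h import *
wgrab('w3')"
```

```text
{'time': 4.2, 'joint_pos': [0.072, 0.512, 0.337, 2.081, -0.294, 0.594, 1.988], 'ee_pos': [476.372, -211.004, 103.1], 'orientation': [0.0, 0.099, 0.995, 0.0], 'ft_force': [0.002, 0.935, 1.803], 'width': 13.077}
toolaxes [[-0.981, 0.196, 0.0], [0.196, 0.981, 0.0], [-0.0, 0.0, -1.0]]
```

View pics/w3.png

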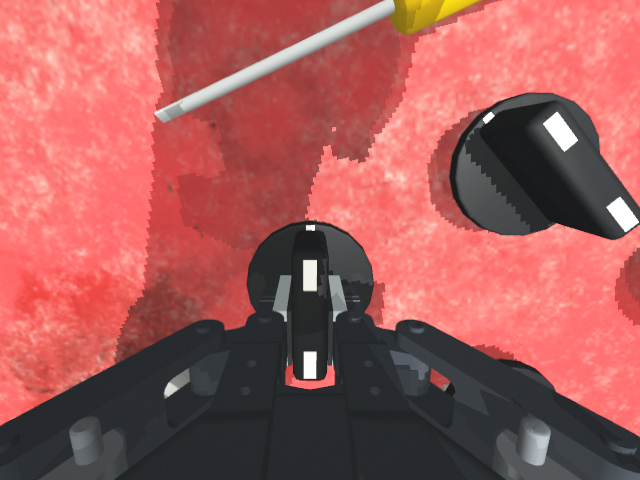

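```bash
python3 - <<'E'
from h import *
p=cv2.imread('pics/w3.png')
m=(p.min(2)>170).astype(np.uint8);m[:235]=0;m[390:]=0;m[:,:298]=0;m[:,322:]=0
n,l,s,c=cv2.connectedComponentsWithStats(m)
big=[i for i in range(1,n) if s[i,4]>60];print(s[big],c[big])
q=wpl('w3',c[big],[0,0,1],58);f=np.load('w3.npz');print(q.round(1),"in tool", ((q-f['p'])@f['R']).round(2))
E
```

```text
[[303 260  14  31 431]
 [304 352  12  27 324]] [[309.51508121 274.96519722]
 [309.5        365.        ]]
[[ 458.1 -205.9   58. ]
 [ 495.5 -213.4   58. ]] in tool [[ 18.95   1.43  45.1 ]
 [-19.25   1.38  45.1 ]]
```

```bash
cat >> h.py <<'E'
def Rt(n,x):
    n=np.array(n)/np.linalg.norm(n);x=np.array(x)-np.dot(x,n)*n;x/=np.linalg.norm(x);z=-n;return np.c_[x,np.cross(z,x),z]
def plan(P,R,pos=None):
    o=robot.get_obs();dr=Ro.from_matrix(R@rot(o).as_matrix().T).as_rotvec()
    print("now",o['ee_pos'].round(1) if hasattr(o['ee_pos'],'round') else o['ee_pos'],"target",np.round(P,1),"shift",(np.array(P)-o['ee_pos']).round(1),"rotvec",dr.round(4),"deg",np.degrees(np.linalg.norm(dr)).round(2))
E
python3 - <<'E'
from h import *
t=np.radians(25);n=np.array([-np.sin(t),0,np.cos(t)])
x=np.array([-0.615,-.733,-.29]);y=np.array([.666,-.683,.300])
x=x/np.linalg.norm(x)+np.cross(y/np.linalg.norm(y),n)
R=Rt(n,x);print(R.round(4))
M=np.array([598.9,99.2,121.5])
for h,s in((110,-70),(110,0),(60,0)):
    plan(M+n*(h+56.1)+R[:,0]*s,R)
E
```

```text
[[-0.6177 -0.6632  0.4226]
 [-0.7318  0.6815 -0.    ]
 [-0.288  -0.3093 -0.9063]]
now [ 476.4 -211.   103.1] target [571.9 150.4 292.2] shift [ 95.6 361.4 189.1] rotvec [-0.2223 -0.3975  1.0019] deg 63.06
now [ 476.4 -211.   103.1] target [528.7  99.2 272. ] shift [ 52.3 310.2 168.9] rotvec [-0.2223 -0.3975  1.0019] deg 63.06
now [ 476.4 -211.   103.1] target [549.8  99.2 226.7] shift [ 73.5 310.2 123.6] rotvec [-0.2223 -0.3975  1.0019] deg 63.06
```

>>> send_rows(increments=[[0, 0, 45, 0, 0, 0, 0], [0, 0, 90, 0, 0, 0, 0], [0, 0, 135, 0, 0, 0, 0], [0, 0, 180, 0, 0, 0, 0], [12, 45, 189, -0.028, -0.05, 0.125, 0], [24, 90, 189, -0.056, -0.099, 0.25, 0], [36, 135, 189, -0.083, -0.149, 0.376, 0], [48, 180, 189, -0.111, -0.199, 0.501, 0], [60, 225, 189, -0.139, -0.248, 0.626, 0], [72, 270, 189, -0.167, -0.298, 0.751, 0], [84, 315, 189, -0.195, -0.348, 0.877, 0], [95.5, 361, 189, -0.222, -0.3975, 1.002, 0]])

```text
time: 5.45
ee_pos: [571.5, 151.7, 291.6]
orientation: [0.199, -0.392, 0.894, -0.087]
ft_force: [1.4, -1.0, -0.3]
width: 12.8
```

```bash
python3 -c "
from h import *
o=robot.get_obs();print(o)
plan([571.9,150.4,292.2],np.array([[-0.6177,-0.6632,0.4226],[-0.7318,0.6815,0],[-.288,-.3093,-.9063]]))"
```

```text
{'time': 5.45, 'joint_pos': array([-0.52492958,  0.21250807,  0.1507013 ,  1.99612184,  0.24787725,
        0.54044043,  1.82569378]), 'dq': array([-0.51436164,  0.24926827, -0.24933701, -0.20251643,  0.59160853,
       -0.45908275,  0.03336429]), 'joint_efforts': array([ 1.75351135e+00, -3.69226706e+01,  8.64790119e-01, -2.16208363e+01,
       -1.68208214e-01, -7.95838684e-01, -3.20059760e-02]), 'ee_pos': array([571.47274171, 151.73775359, 291.60077608]), 'orientation': array([ 0.19885084, -0.39201158,  0.89403431, -0.0865328 ]), 'ft_force': array([ 1.38565272, -1.03323909, -0.30877908]), 'ft_torque': array([-0.03664056,  0.48625483, -0.05845487]), 'width': 12.843388300247899}
now [571.5 151.7 291.6] target [571.9 150.4 292.2] shift [ 0.4 -1.3  0.6] rotvec [ 0.0011  0.0009 -0.0053] deg 0.31
```

>>> send_rows(increments=[[0, 0, 0, 0, 0, 0, 0], [0, 0, 0, 0, 0, 0, 0]])

```text
time: 5.65
ee_pos: [571.1, 150.9, 291.0]
orientation: [0.197, -0.391, 0.895, -0.086]
ft_force: [0.0, -1.4, -0.5]
width: 13.0
```

```bash
python3 -c "
from h import *
wgrab('w4')"
```

```text
{'time': 5.65, 'joint_pos': [-0.524, 0.213, 0.151, 1.996, 0.245, 0.543, 1.826], 'ee_pos': [571.07, 150.887, 291.037], 'orientation': [0.197, -0.391, 0.895, -0.086], 'ft_force': [0.046, -1.397, -0.494], 'width': 12.964}
toolaxes [[-0.617, -0.665, 0.42], [-0.733, 0.68, -0.0], [-0.286, -0.308, -0.907]]
```

View pics/w4.png

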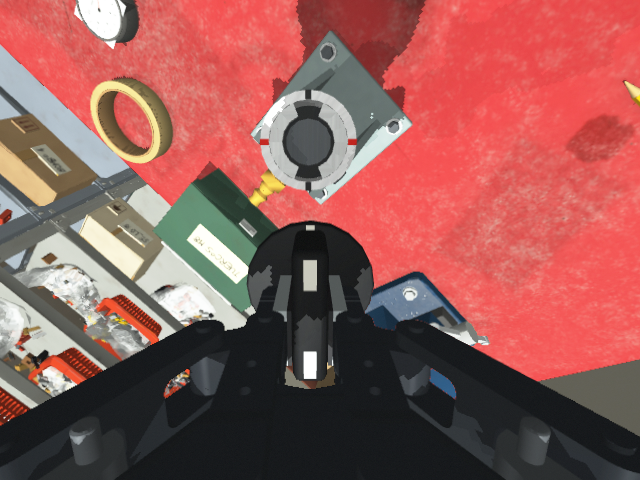

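```bash
python3 - <<'E'
from h import *
p=cv2.imread('pics/w4.png')
cv2.imwrite('pics/w4c.png',cv2.resize(p[80:205,250:370],None,fx=5,fy=5,interpolation=cv2.INTER_NEAREST))
b,g,r=[p[:,:,i].astype(int) for i in range(3)]
m=((r-g>70)).astype(np.uint8);mm=np.zeros_like(m);mm[130:155,260:358]=1
# keep only in rim annulus
yy,xx=np.mgrid[:480,:640];mm&=((np.hypot(xx-308,yy-141)<48)).astype(np.uint8)
n_,l,s,c=cv2.connectedComponentsWithStats(m&mm);print(s[1:],c[1:].round(2))
w=(p.min(2)>120).astype(np.uint8)*(np.hypot(xx-308,yy-141)<56)
w=cv2.morphologyEx(w.astype(np.uint8),cv2.MORPH_CLOSE,np.ones((9,9)))
cn=max(cv2.findContours(w,0,1)[0],key=cv2.contourArea);print(cv2.fitEllipse(cn))
d=np.load('w4.npz')['d'];sel=(w>0)&(np.hypot(xx-308,yy-141)<47)&(np.hypot(xx-308,yy-141)>34)
o,ra=wray('w4',np.c_[xx[sel],yy[sel]]);X=o+ra*d[sel][:,None]
for i in range(4):
    c0=X.mean(0);n=np.linalg.svd(X-c0)[2][2];q=(X-c0)@n;X=X[abs(q)<max(2,2*q.std())]
print(len(X),n*np.sign(n[2]),c0,q.std())
E
```

```text
[[261 139   8   6  48]
 [348 139   8   6  48]] [[264.5 141.5]
 [351.5 141.5]]
((308.6039123535156, 141.75743103027344), (98.03939056396484, 109.5838394165039), 134.2435302734375)
2884 [-0.42274125 -0.01664796  0.9060975 ] [601.55694121 100.78468448 119.9369179 ] 0.6977223418038981
```

View pics/w4c.png

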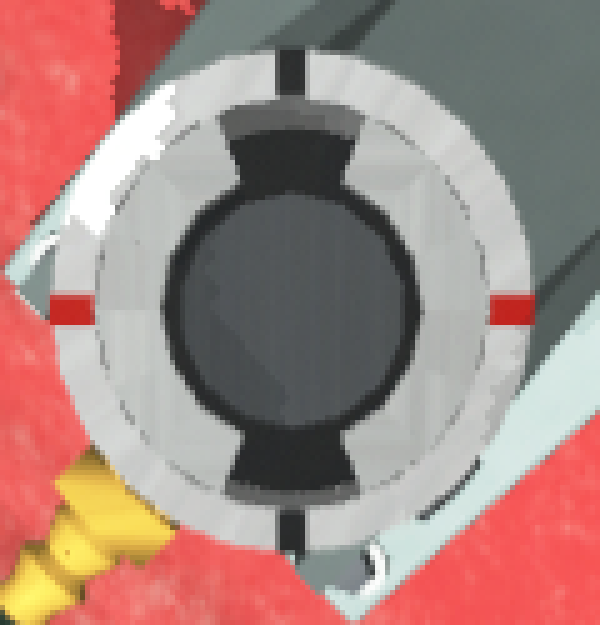

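```bash
python3 - <<'E'
from h import *
n=np.array([-np.sin(np.radians(25)),-.008,np.cos(np.radians(25))]);n/=np.linalg.norm(n)
d=n@np.array([601.56,100.78,119.94])
px=[(307.7,93.7),(307.9,185.9),(264.5,141.5),(351.5,141.5)]
q=wpl('w4',px,n,d);print(q.round(1));print(np.linalg.norm(q[0]-q[1]),np.linalg.norm(q[2]-q[3]))
f=np.load('w4.npz');t=(q-f['p'])@f['R'];print(t.round(2));c=t.mean(0);print("center tool",c, "world",q.mean(0), "corrected", f['R']@(c-[-.15,1.4,0])+f['p'])
x=q[0]-q[1];R=Rt(n,x);print(R.round(4))
Mc=f['R']@(c-[-.15,1.4,0])+f['p']
for h in (70,50,40):plan(Mc+n*(h+56.1),R)
E
```

```text
[[582.8  78.3 111. ]
 [619.8 122.4 128.6]
 [621.   80.3 128.8]
 [581.5 120.7 110.8]]
60.2028149675543 59.32883191876891
[[ 97.44  -1.67 168.29]
 [ 37.24  -1.68 167.84]
 [ 67.32 -31.22 168.17]
 [ 67.26  28.1  167.95]]
center tool [ 67.31636088  -1.61802333 168.06427449] world [601.26110182 100.43536992 119.79757943] corrected [602.09971911  99.37319847 120.18618316]
[[-0.614  -0.6666  0.4226]
 [-0.733   0.6802  0.008 ]
 [-0.2928 -0.3048 -0.9063]]
now [571.3 149.2 291.2] target [548.8  98.4 234.5] shift [-22.5 -50.9 -56.7] rotvec [ 0.0075 -0.0022  0.0061] deg 0.57
now [571.3 149.2 291.2] target [557.3  98.5 216.3] shift [-14.1 -50.7 -74.9] rotvec [ 0.0075 -0.0022  0.0061] deg 0.57
now [571.3 149.2 291.2] target [561.5  98.6 207.3] shift [ -9.8 -50.6 -83.9] rotvec [ 0.0075 -0.0022  0.0061] deg 0.57
```

```bash
python3 - <<'E'
from h import *
for i in range(3):print(np.round(robot.calibration("wrist")['hand_eye'],4).tolist())
f=np.load('w4.npz');o,r=wray('w4',[(309.48,236.8),(307.8,140)]);print((o-f['p'])@f['R'],r@f['R'],f['R']@f['R'].T)
print(robot.get_obs()['ee_pos'],robot.get_obs()['time'])
f=np.load('w3.npz');o,r=wray('w3',[(309.48,236.8),(307.8,140)]);print((o-f['p'])@f['R'],r@f['R'],f['p'])
E
```

```text
[[-0.001, -0.9649, -0.2626, 64.4401], [1.0, -0.0006, -0.0016, -0.2036], [0.0014, -0.2626, 0.9649, -69.0539], [0.0, 0.0, 0.0, 1.0]]
[[-0.001, -0.9649, -0.2626, 64.4401], [1.0, -0.0006, -0.0016, -0.2036], [0.0014, -0.2626, 0.9649, -69.0539], [0.0, 0.0, 0.0, 1.0]]
[[-0.001, -0.9649, -0.2626, 64.4401], [1.0, -0.0006, -0.0016, -0.2036], [0.0014, -0.2626, 0.9649, -69.0539], [0.0, 0.0, 0.0, 1.0]]
[ 64.44008197  -0.20355379 -69.0538959 ] [[-0.26246479 -0.00162792  0.9649402 ]
 [ 0.01691121 -0.00646548  1.04095017]] [[ 1.00000000e+00 -1.39817406e-16 -2.39496974e-17]
 [-1.39817406e-16  1.00000000e+00  1.08995153e-17]
 [-2.39496974e-17  1.08995153e-17  1.00000000e+00]]
[571.31751163 149.22490514 291.19678254] 5.7
[ 64.44008197  -0.20355379 -69.0538959 ] [[-0.26246479 -0.00162792  0.9649402 ]
 [ 0.01691121 -0.00646548  1.04095017]] [ 476.37233141 -211.00399873  103.099993  ]
```

```bash
python3 - <<'E'
from h import *
p=cv2.imread('pics/w4.png');f=np.load('w4.npz')
m=(p.min(2)>170).astype(np.uint8);m[:235]=0;m[390:]=0;m[:,:298]=0;m[:,322:]=0
n_,l,s,c=cv2.connectedComponentsWithStats(m);big=[i for i in range(1,n_) if s[i,4]>60];print(c[big])
q=wpl('w4',c[big],f['R'][:,2],f['R'][:,2]@f['p']+45.1);bt=(q-f['p'])@f['R'];print("bar tool",bt.round(2))
n=np.array([-np.sin(np.radians(25)),-.008,np.cos(np.radians(25))]);n/=np.linalg.norm(n)
px=[(307.7,93.7),(307.9,185.9),(264.5,141.5),(351.5,141.5)]
o,_=wray('w4',px)
# choose depth so mark separation is 60
for dd in (-3,0,3):
    q=wpl('w4',px,n,n@np.array([601.56,100.78,119.94])+dd);t=(q-f['p'])@f['R'];print(dd,np.linalg.norm(q[0]-q[1]),np.linalg.norm(q[2]-q[3]),t.mean(0).round(2),q.mean(0).round(1))
d=f['d'];print(d[138:146,262:267],d[100,320],d[360:370:4,308])
E
```

```text
[[309.91935484 274.83870968]
 [309.86005831 364.77842566]]
bar tool [[ 18.98  -0.25  45.1 ]
 [-18.93  -0.3   45.1 ]]
-3 60.96460914368171 60.07956689115376 [ 67.35  -1.64 171.06] [602.5 100.4 117.1]
0 60.2028149675543 59.32883191876891 [ 67.32  -1.62 168.06] [601.3 100.4 119.8]
3 59.44102079142694 58.57809694638406 [ 67.28  -1.6  165.06] [600.  100.5 122.5]
[[228.28043 228.09163 228.11786 227.94861 228.24529]
 [227.3994  226.83112 228.39978 227.8357  228.49391]
 [228.58043 227.24539 227.64131 226.95732 227.08366]
 [227.56917 227.56824 227.2127  228.5253  228.1748 ]
 [228.13686 228.49304 228.39214 228.64545 227.96599]
 [229.71185 228.57182 227.3757  228.13333 229.22179]
 [228.73814 227.46046 228.24751 228.02994 229.55927]
 [229.86884 229.26334 229.23758 229.69582 228.66516]] 220.8453 [131.75362 133.21648 133.85951]
```

```bash
python3 - <<'E'
from h import *
f=np.load('w4.npz');n=np.array([-np.sin(np.radians(25)),-.008,np.cos(np.radians(25))]);n/=np.linalg.norm(n)
for h in(80,70,50):print(h,(f['R']@np.array([67.3,-1.3,168.06])+n*(h+56.1)).round(1))
E
```

```text
80 [-27.5 -51.3 -48. ]
70 [-23.3 -51.2 -57. ]
50 [-14.9 -51.1 -75.2]
```

>>> send_rows(increments=[[-8, -17, -12, 0.004, -0.001, 0.003, 0], [-16, -34, -24, 0.0075, -0.002, 0.006, 0], [-27.5, -51.3, -45, 0.0075, -0.002, 0.006, 0], [-23.3, -51.2, -57, 0.0075, -0.002, 0.006, 0], [-23.3, -51.2, -57, 0.0075, -0.002, 0.006, 0], [-23.3, -51.2, -57, 0.0075, -0.002, 0.006, 0], [-23.3, -51.2, -57, 0.0075, -0.002, 0.006, 0]])

```text
time: 6.4
ee_pos: [549.3, 99.2, 236.0]
orientation: [0.202, -0.391, 0.894, -0.083]
ft_force: [0.4, 0.9, 0.4]
width: 13.0
```

```bash
python3 -c "
from h import *
wgrab('w5')
p,d=robot.grab_frame('scene');cv2.imwrite('pics/s5.png',cv2.resize(p[200:340,160:340],None,fx=4,fy=4,interpolation=2))
cv2.imwrite('pics/s5f.png',p)
p,d=robot.grab_frame('top');cv2.imwrite('pics/t5.png',p)
"
```

```text
{'time': 6.4, 'joint_pos': [-0.44, 0.231, 0.157, 2.13, 0.22, 0.366, 1.912], 'ee_pos': [549.315, 99.208, 235.951], 'orientation': [0.202, -0.391, 0.894, -0.083], 'ft_force': [0.368, 0.868, 0.363], 'width': 12.951}
toolaxes [[-0.612, -0.666, 0.426], [-0.733, 0.68, 0.01], [-0.296, -0.306, -0.905]]
```

View pics/w5.png

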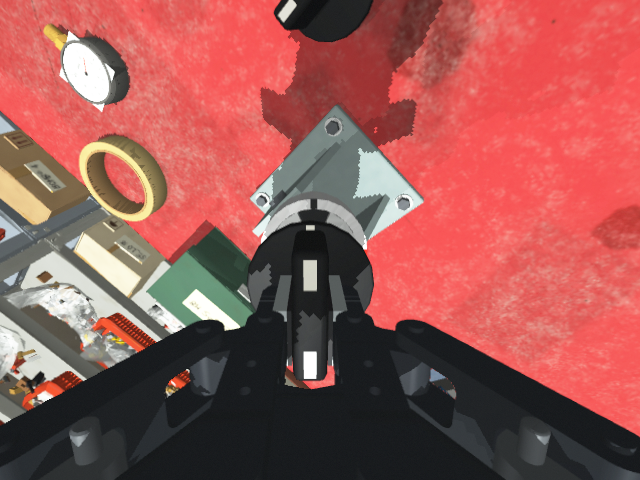

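View pics/s5.png

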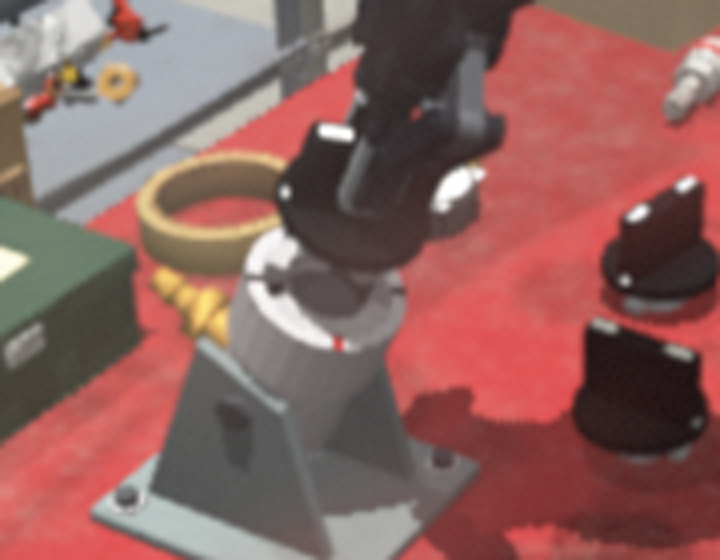

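```bash
python3 - <<'E'
from h import *
p=cv2.imread('pics/w5.png')
cv2.imwrite('pics/w5c.png',cv2.resize(p[180:300,240:380],None,fx=5,fy=5,interpolation=cv2.INTER_NEAREST))
E
```

View pics/w5c.png

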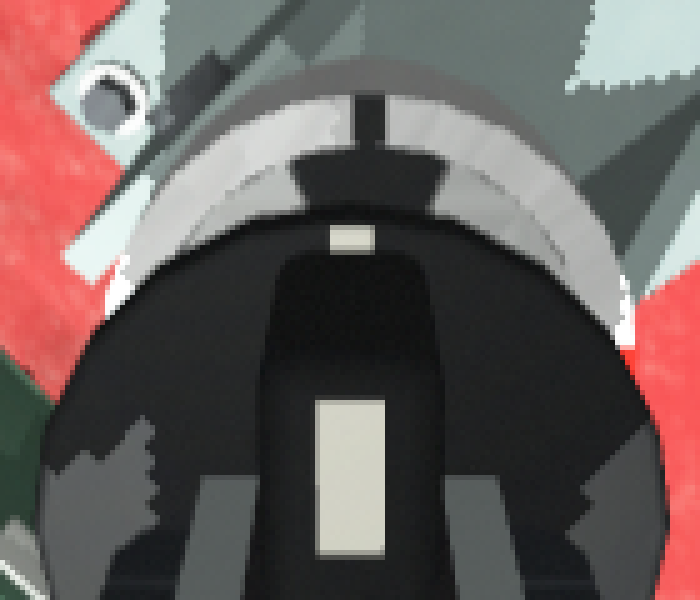

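```bash
python3 - <<'E'
from h import *
f=np.load('w5.npz');R=f['R'];d=f['d']
print(d[200:208,310:318].round(0)[:,::3])
yy,xx=np.mgrid[:480,:640];p=cv2.imread('pics/w5.png')
sel=(p.min(2)>140)&(yy>197)&(yy<245)&(xx>268)&(xx<360)&(d>150)
o,ra=wray('w5',np.c_[xx[sel],yy[sel]]);X=o+ra*d[sel][:,None];X=X[abs(X[:,2]-120)<25]
for i in range(5):
    c0=X.mean(0);n=np.linalg.svd(X-c0)[2][2];q=(X-c0)@n;X=X[abs(q)<max(1.5,2*q.std())]
n*=np.sign(n[2]);print(len(X),n,q.std(),"n in tool",R.T@n)
H=robot.calibration("wrist")['hand_eye'];print(np.round(H,4).tolist())
for nm,px in(("mark",(313.6,203.6)),):
    t=(wpl('w5',[px],n,n@c0)-f['p'])@R;print(nm,t)
q=wpl('w5',[(309.6,275.2)],R[:,2],R[:,2]@f['p']+45.1);print("bar",(q-f['p'])@R)
q=wpl('w5',[(310.1,227.3)],R[:,2],R[:,2]@f['p']+79.1);print("discmark",(q-f['p'])@R)
E
```

```text
[[199. 196. 198.]
 [197. 197. 197.]
 [  0. 197. 198.]
 [198. 197. 198.]
 [198. 197. 198.]
 [198. 198. 197.]
 [198. 198. 199.]
 [198. 198. 199.]]
1370 [-0.42007643 -0.01579309  0.90735129] 0.5806458023998287 n in tool [-1.25376640e-04 -8.53496576e-03 -9.99963569e-01]
[[-0.001, -0.9649, -0.2626, 64.4521], [1.0, -0.0006, -0.0016, -0.2129], [0.0014, -0.2626, 0.9649, -69.0342], [0.0, 0.0, 0.0, 1.0]]
mark [[ 31.4671749    1.91948268 127.27373744]]
bar [[18.85441512 -0.37765373 45.1       ]]
discmark [[28.65218296 -0.17661306 79.1       ]]
```

>>> send_rows(increments=[[-2.1, 0.4, -1, 0, 0, 0, 0], [2.4, 0.45, -10.5, 0, 0, 0, 0], [6.0, 0.5, -18, 0, 0, 0, 0], [6.0, 0.5, -18, 0, 0, 0, 0], [6.0, 0.5, -18, 0, 0, 0, 0], [6.0, 0.5, -18, 0, 0, 0, 0], [6.0, 0.5, -18, 0, 0, 0, 0]])

```text
time: 7.25
ee_pos: [554.5, 99.3, 217.1]
orientation: [0.201, -0.391, 0.894, -0.083]
ft_force: [-0.2, 0.4, -0.4]
width: 12.9
```

```bash
python3 -c "
from h import *
wgrab('w6')
p=cv2.imread('pics/w6.png')
cv2.imwrite('pics/w6c.png',cv2.resize(p[180:300,240:380],None,fx=5,fy=5,interpolation=cv2.INTER_NEAREST))
p,d=robot.grab_frame('scene');cv2.imwrite('pics/s6.png',cv2.resize(p[200:340,160:340],None,fx=4,fy=4,interpolation=2))
"
```

```text
{'time': 7.25, 'joint_pos': [-0.437, 0.269, 0.161, 2.136, 0.224, 0.324, 1.907], 'ee_pos': [554.531, 99.273, 217.132], 'orientation': [0.201, -0.391, 0.894, -0.083], 'ft_force': [-0.188, 0.378, -0.436], 'width': 12.942}
toolaxes [[-0.613, -0.667, 0.424], [-0.733, 0.68, 0.009], [-0.295, -0.305, -0.905]]
```

View pics/w6c.png

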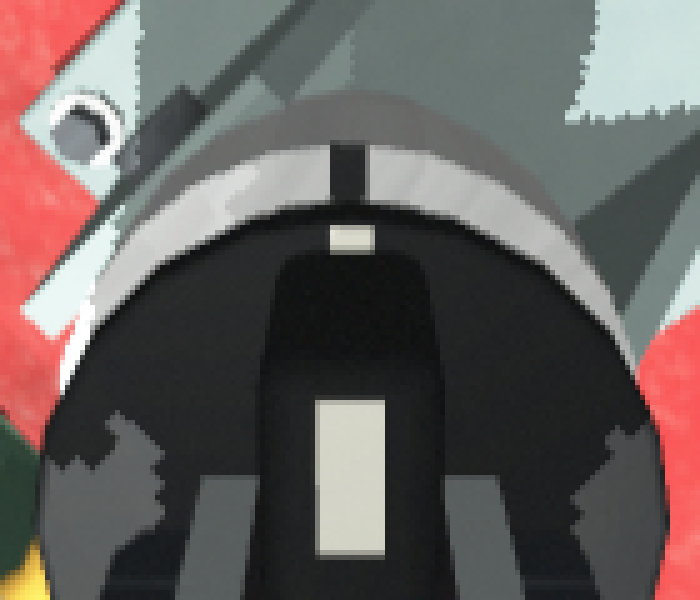

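View pics/s6.png

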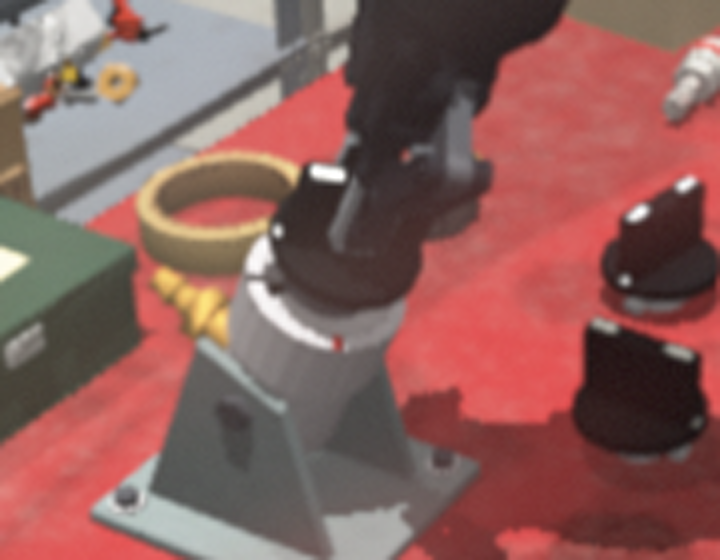

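```bash
python3 - <<'E'
from h import *
f=np.load('w6.npz');R=f['R'];d=f['d']
yy,xx=np.mgrid[:480,:640];p=cv2.imread('pics/w6.png')
sel=(p.min(2)>140)&(yy>207)&(yy<240)&(xx>262)&(xx<362)&(d>150)
o,ra=wray('w6',np.c_[xx[sel],yy[sel]]);X=(o+ra*d[sel][:,None]-f['p'])@R
print(len(X),np.median(X[:,2]),X[:,2].std())
z=np.median(X[:,2])
q=wpl('w6',[(309.2,208.6),(309.4,214)],R[:,2],R[:,2]@f['p']+z);print("outer rim",(q-f['p'])@R)
# rim circle: outer points
pts=[(240+a/5-.4,180+b/5-.4) for a,b in((100,280),(160,215),(250,163),(300,150),(400,148),(470,175),(540,225),(600,290))]
q=(wpl('w6',pts,R[:,2],R[:,2]@f['p']+z)-f['p'])@R
A=np.c_[2*q[:,:2],np.ones(len(q))];s=np.linalg.lstsq(A,(q[:,:2]**2).sum(1),rcond=None)[0];print("circ",s[:2],np.sqrt(s[2]+s[:2]@s[:2]))
E
```

```text
1012 108.02039798710169 12.635005633146996
outer rim [[ 31.99296407  -0.64688583 108.02039799]
 [ 29.04165293  -0.54266909 108.02039799]]
circ [-0.0459938  -0.88161995] 31.839035837888378
```

>>> send_rows(increments=[[2, 0.2, -3, 0, 0, 0, 0], [3.5, 0.2, -6.2, 0, 0, 0, 0], [4.7, 0.2, -8.8, 0, 0, 0, 0], [6, 0.25, -11.5, 0, 0, 0, 0], [6, 0.25, -11.5, 0, 0, 0, 0]])

```text
time: 7.85
ee_pos: [560.5, 99.5, 205.1]
orientation: [0.201, -0.391, 0.894, -0.083]
ft_force: [-2.1, -0.8, 0.8]
width: 12.9
```

```bash
python3 -c "
from h import *
wgrab('w7');o=robot.get_obs();print(o['ft_torque'])
p=cv2.imread('pics/w7.png')
cv2.imwrite('pics/w7c.png',cv2.resize(p[180:300,240:380],None,fx=5,fy=5,interpolation=cv2.INTER_NEAREST))
p,d=robot.grab_frame('scene');cv2.imwrite('pics/s7.png',cv2.resize(p[200:340,160:340],None,fx=4,fy=4,interpolation=2))
"
```

```text
{'time': 7.85, 'joint_pos': [-0.432, 0.297, 0.16, 2.133, 0.224, 0.299, 1.907], 'ee_pos': [560.534, 99.478, 205.093], 'orientation': [0.201, -0.391, 0.894, -0.083], 'ft_force': [-2.105, -0.818, 0.838], 'width': 12.93}
toolaxes [[-0.613, -0.667, 0.424], [-0.733, 0.68, 0.009], [-0.294, -0.305, -0.906]]
[-0.01469338  0.70441273 -0.01455634]
```

View pics/s7.png

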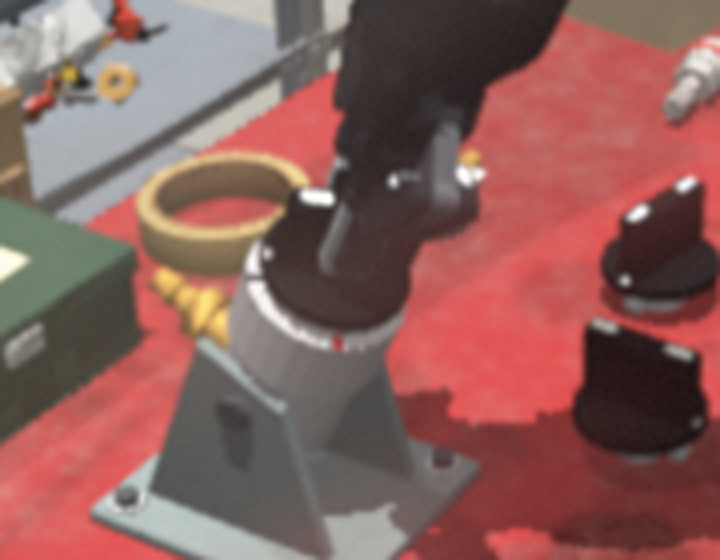

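View pics/w7c.png

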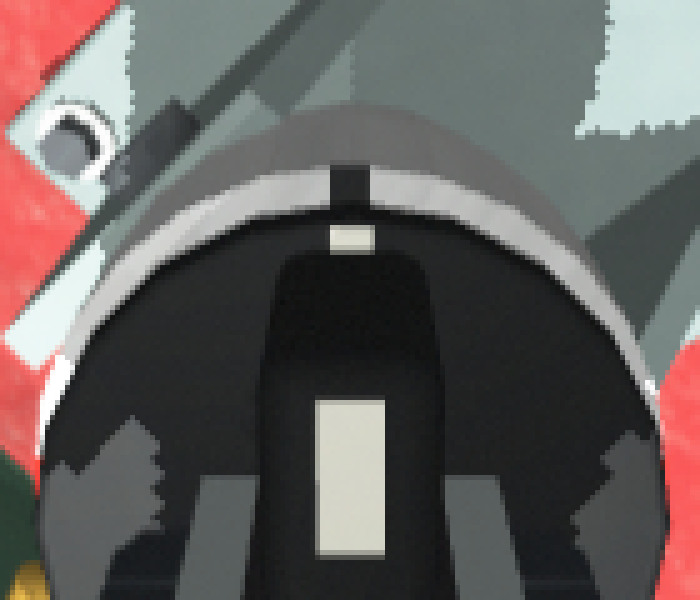

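>>> send_rows(increments=[[0.9, 0, -1.8, 0, 0, 0, 0], [1.7, 0, -3.6, 0, 0, 0, 0], [2.5, 0.1, -5.4, 0, 0, 0, 0], [3.3, 0.1, -7, 0, 0, 0, 0], [3.3, 0.1, -7, 0, 0, 0, 0], [3.3, 0.1, -7, 0, 0, 0, 0]])

```text
time: 8.55
ee_pos: [563.3, 99.5, 199.2]
orientation: [0.201, -0.391, 0.894, -0.083]
ft_force: [-9.8, -1.5, 13.8]
width: 12.9
```

```bash
python3 -c "
from h import *
wgrab('w8');o=robot.get_obs();print(o['ft_torque'])
p=cv2.imread('pics/w8.png')
cv2.imwrite('pics/w8c.png',cv2.resize(p[180:300,240:380],None,fx=5,fy=5,interpolation=cv2.INTER_NEAREST))
p,d=robot.grab_frame('scene');cv2.imwrite('pics/s8.png',cv2.resize(p[200:340,160:340],None,fx=4,fy=4,interpolation=2))
f=np.load('w8.npz');z=f['R'][:,2];print('h est along', (f['p']-np.load('w7.npz')['p'])@z,(f['p']-np.load('w6.npz')['p'])@z)
"
```

```text
{'time': 8.55, 'joint_pos': [-0.43, 0.31, 0.16, 2.132, 0.224, 0.286, 1.906], 'ee_pos': [563.273, 99.528, 199.247], 'orientation': [0.201, -0.391, 0.894, -0.083], 'ft_force': [-9.788, -1.514, 13.805], 'width': 12.87}
toolaxes [[-0.613, -0.667, 0.424], [-0.733, 0.68, 0.009], [-0.295, -0.305, -0.906]]
[-0.12297707  1.40985933  0.02686277]
h est along 6.456320930290985 19.90604379938984
```

View pics/s8.png

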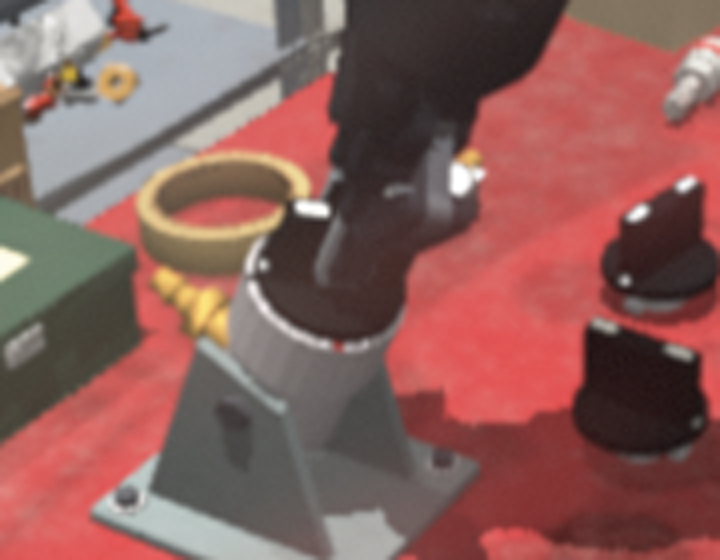

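View pics/w8c.png

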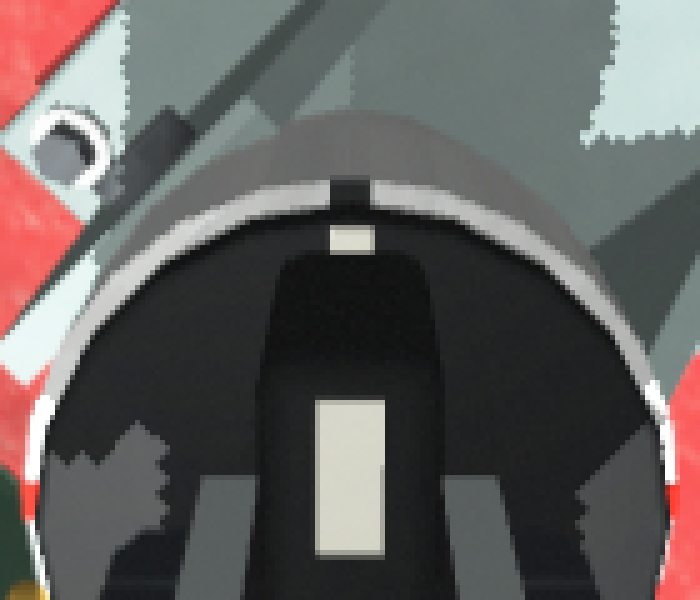

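>>> send_rows(increments=[[0.1, 0, -0.3, 0.042, 0.001, -0.091, 0], [0.1, 0, -0.3, 0.085, 0.002, -0.181, 0], [0.1, 0, -0.3, 0.127, 0.003, -0.272, 0], [0.1, 0, -0.3, 0.17, 0.004, -0.362, 0], [0.1, 0, -0.3, 0.17, 0.004, -0.362, 0]])

```text
time: 9.15
ee_pos: [563.6, 99.7, 199.4]
orientation: [0.214, -0.205, 0.954, -0.041]
ft_force: [-10.9, -2.2, 15.8]
width: 12.6
```

```bash
python3 -c "
from h import *
wgrab('w9');o=robot.get_obs();print(o['ft_torque'])
p=cv2.imread('pics/w9.png')
cv2.imwrite('pics/w9c.png',cv2.resize(p[180:300,240:380],None,fx=5,fy=5,interpolation=cv2.INTER_NEAREST))
f=np.load('w9.npz');g=np.load('w8.npz');z=f['R'][:,2];print('adv', (f['p']-g['p']),(f['p']-g['p'])@z)
F=np.array(o['ft_force']);print('axial',F@z,'lat',F-F@z*z,'Maxial',np.array(o['ft_torque'])@z)
"
```

```text
{'time': 9.15, 'joint_pos': [-0.514, 0.314, 0.262, 2.136, 0.103, 0.278, 1.619], 'ee_pos': [563.557, 99.653, 199.362], 'orientation': [0.214, -0.205, 0.954, -0.041], 'ft_force': [-10.948, -2.231, 15.763], 'width': 12.609}
toolaxes [[-0.825, -0.374, 0.424], [-0.409, 0.913, 0.01], [-0.391, -0.165, -0.905]]
[ 0.0226706   1.36933646 -0.10956588]
adv [0.28419327 0.12500458 0.11471799] 0.01802393434056104
axial -19.089469253730776 lat [-3.69032714 -1.63027369 -1.74821962] Maxial 0.12282660196237383
```

View pics/w9c.png

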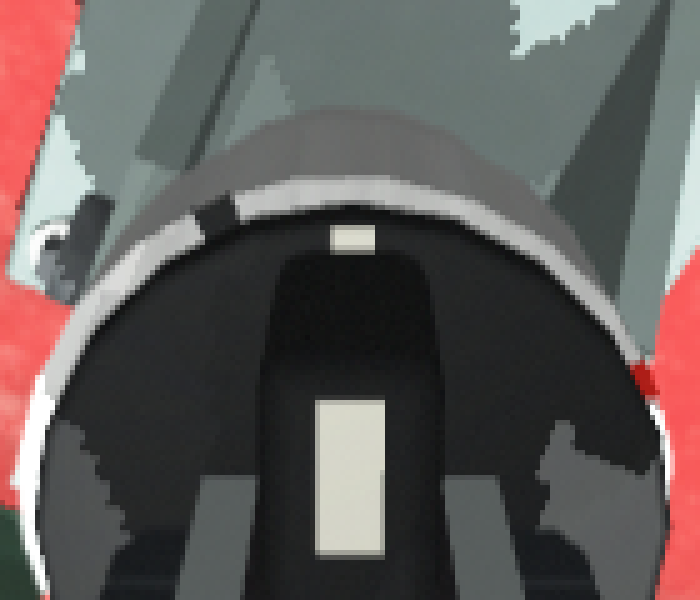

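>>> send_rows(increments=[[0, 0, 0, 0.051, 0.001, -0.109, 0], [0, 0, 0, 0.102, 0.002, -0.217, 0], [0, 0, 0, 0.153, 0.003, -0.326, 0], [0, 0, 0, 0.204, 0.004, -0.435, 0], [0, 0, 0, 0.254, 0.005, -0.543, 0], [0, 0, 0, 0.254, 0.005, -0.543, 0]])

```text
time: 9.8
ee_pos: [563.7, 99.3, 199.4]
orientation: [0.216, 0.086, 0.972, 0.024]
ft_force: [-11.5, -2.2, 16.7]
width: 13.1
```

```bash
cat > st.py <<'E'
from h import *
import sys
a,b=sys.argv[1:3]
wgrab(a);o=robot.get_obs();print(o['ft_torque'])
p=cv2.imread(f'pics/{a}.png')
cv2.imwrite(f'pics/{a}c.png',cv2.resize(p[180:300,240:380],None,fx=5,fy=5,interpolation=cv2.INTER_NEAREST))
f=np.load(a+'.npz');g=np.load(b+'.npz');z=f['R'][:,2];print('adv', (f['p']-g['p']),(f['p']-g['p'])@z)
F=np.array(o['ft_force']);print('axial',F@z,'lat',F-F@z*z,'Maxial',np.array(o['ft_torque'])@z)
r=np.degrees(Ro.from_matrix(f['R']@np.load('w8.npz')['R'].T).as_rotvec());print('twist',r@z,r)
E
python3 st.py w10 w8
```

```text
{'time': 9.8, 'joint_pos': [-0.639, 0.325, 0.415, 2.143, -0.091, 0.273, 1.205], 'ee_pos': [563.717, 99.31, 199.41], 'orientation': [0.216, 0.086, 0.972, 0.024], 'ft_force': [-11.547, -2.189, 16.712], 'width': 13.137}
toolaxes [[-0.891, 0.157, 0.425], [0.178, 0.984, 0.01], [-0.417, 0.084, -0.905]]
[-0.06525436  1.40303724 -0.10897252]
adv [ 0.44421188 -0.21807881  0.16282194] 0.03934515743672632
axial -20.806292099449784 lat [-4.40766009 -2.25315131 -2.09444602] Maxial 0.08455177598995414
twist 57.417819172287395 [ 24.39530397   0.4795881  -51.97549085]
```

>>> send_rows(increments=[[0, 0, 0, 0.051, 0.001, -0.109, 0], [0, 0, 0, 0.102, 0.002, -0.217, 0], [0, 0, 0, 0.153, 0.003, -0.326, 0], [0, 0, 0, 0.204, 0.004, -0.435, 0], [0, 0, 0, 0.254, 0.005, -0.543, 0], [0, 0, 0, 0.267, 0.006, -0.571, 0], [0, 0, 0, 0.267, 0.006, -0.571, 0]])

```text
time: 10.55
ee_pos: [563.5, 99.0, 199.3]
orientation: [0.198, 0.383, 0.898, 0.09]
ft_force: [-12.8, -3.2, 19.9]
width: 12.6
```

```bash
python3 st.py w11 w8
```

```text
{'time': 10.55, 'joint_pos': [-0.763, 0.345, 0.572, 2.149, -0.309, 0.281, 0.785], 'ee_pos': [563.496, 98.988, 199.309], 'orientation': [0.198, 0.383, 0.898, 0.09], 'ft_force': [-12.844, -3.18, 19.91], 'width': 12.628}
toolaxes [[-0.629, 0.652, 0.424], [0.723, 0.691, 0.009], [-0.287, 0.312, -0.906]]
[-0.19262534  1.5795344  -0.02840189]
adv [ 0.22312274 -0.53960005  0.0615243 ] 0.03393046678103319
axial -23.992624600742328 lat [-3.82452838 -2.49789125 -1.8166403 ] Maxial -0.041386251851002406
twist 93.42417277486271 [ 39.61083226   0.85869974 -84.60686042]
```

View pics/w11c.png

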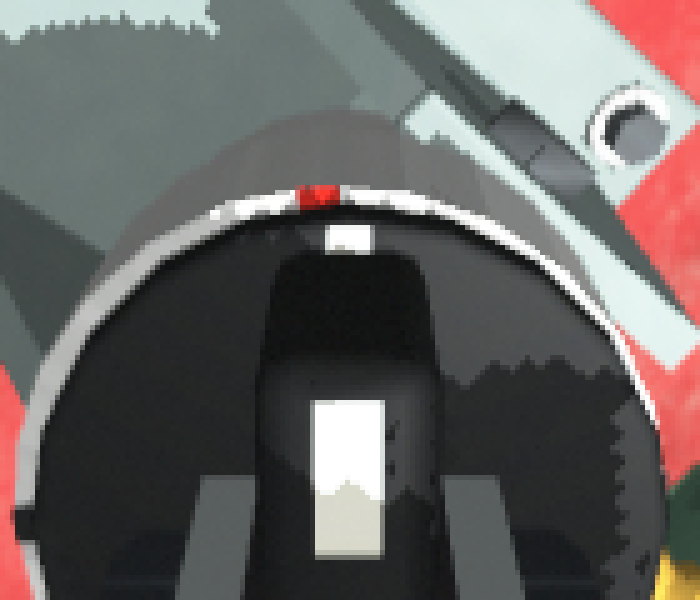

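>>> send_rows(increments=[[-0.5, 0, 1.1, 0, 0, 0, 0], [-1.0, 0, 2.2, 0, 0, 0, 0], [-1.5, 0, 3.3, 0, 0, 0, 0], [-1.5, 0, 3.3, 0, 0, 0, 0]], grip_force=20)

```text
time: 11.0
ee_pos: [562.3, 99.3, 201.5]
orientation: [0.198, 0.382, 0.898, 0.089]
ft_force: [-3.7, -0.3, 4.1]
width: 12.8
```

```bash
python3 st.py w12 w11
```

```text
{'time': 11.0, 'joint_pos': [-0.774, 0.341, 0.581, 2.15, -0.302, 0.285, 0.778], 'ee_pos': [562.338, 99.271, 201.502], 'orientation': [0.198, 0.382, 0.898, 0.089], 'ft_force': [-3.65, -0.264, 4.099], 'width': 12.835}
toolaxes [[-0.629, 0.651, 0.424], [0.722, 0.692, 0.008], [-0.288, 0.312, -0.905]]
[-0.43432907  0.8093556  -0.12078735]
adv [-1.15791641  0.2827126   2.19310205] -2.474804833077365
axial -4.643906853976257 lat [-1.27234946 -2.53064712 -0.61952133] Maxial -0.06829464997115246
twist 93.37618323564728 [ 39.56675934   0.79713131 -84.57513556]
```

>>> send_rows(increments=[[0, 0, 0, 0, 0, 0, 0.4], [0, 0, 0, 0, 0, 0, 0.7], [0, 0, 0, 0, 0, 0, 1], [0, 0, 0, 0, 0, 0, 1], [0, 0, 0, 0, 0, 0, 1], [0, 0, 0, 0, 0, 0, 1]])

```text
time: 11.65
ee_pos: [562.4, 99.7, 201.5]
orientation: [0.198, 0.382, 0.898, 0.089]
ft_force: [-0.1, -0.7, 0.4]
width: 85.4
```

```bash
python3 st.py w13 w12
```

```text
{'time': 11.65, 'joint_pos': [-0.774, 0.341, 0.581, 2.15, -0.302, 0.285, 0.778], 'ee_pos': [562.435, 99.672, 201.451], 'orientation': [0.198, 0.382, 0.898, 0.089], 'ft_force': [-0.079, -0.708, 0.353], 'width': 85.427}
toolaxes [[-0.629, 0.651, 0.425], [0.722, 0.692, 0.009], [-0.288, 0.312, -0.905]]
[0.00616987 0.4676653  0.00228593]
adv [ 0.09717924  0.40059188 -0.05092945] 0.0908513091904981
axial 0.049657540713854705 lat [ 0.42690519 -0.24301672  0.19786168] Maxial 0.004616378673432436
twist 93.36213703089754 [ 39.5843215    0.81086776 -84.55126347]
```

View pics/w13.png

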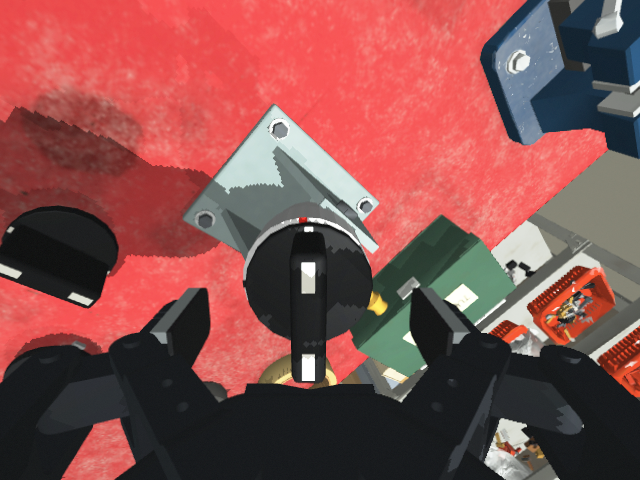

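Released and still turned to the red mark. Now I'll back off along the axis.

>>> send_rows(increments=[[-8, 0, 18, 0, 0, 0, 1], [-19, 0, 40, 0, 0, 0, 1], [-31, 0, 66, 0, 0, 0, 1], [-42, 0, 90, 0, 0, 0, 1], [-50, 0, 108, 0, 0, 0, 1], [-50, 0, 108, 0, 0, 0, 1], [-50, 0, 108, 0, 0, 0, 1], [-50, 0, 108, 0, 0, 0, 1]])

```text
time: 12.5
ee_pos: [512.1, 99.6, 308.6]
orientation: [0.198, 0.382, 0.898, 0.089]
ft_force: [-0.4, -0.2, 0.1]
width: 85.3
```

```bash
python3 st.py w14 w13; python3 - <<'E'
from h import *
p,d=robot.grab_frame('scene');cv2.imwrite('pics/s14.png',cv2.resize(p[200:340,160:340],None,fx=4,fy=4,interpolation=2))
E
```

```text
{'time': 12.5, 'joint_pos': [-1.192, 0.071, 0.924, 2.149, 0.106, 0.528, 0.405], 'ee_pos': [512.067, 99.644, 308.59], 'orientation': [0.198, 0.382, 0.898, 0.089], 'ft_force': [-0.443, -0.243, 0.1], 'width': 85.263}
toolaxes [[-0.63, 0.651, 0.423], [0.722, 0.692, 0.008], [-0.288, 0.31, -0.906]]
[0.01793561 0.45095026 0.06656587]
adv [-5.03675188e+01 -2.77964664e-02  1.07139547e+02] -118.38443923110502
axial -0.3053291935368142 lat [-0.00066245 -0.5441079  -0.00503704] Maxial -0.04916388137090791
twist 93.34406499794028 [ 39.48465128   0.83376397 -84.57772967]
```

View pics/w14.png

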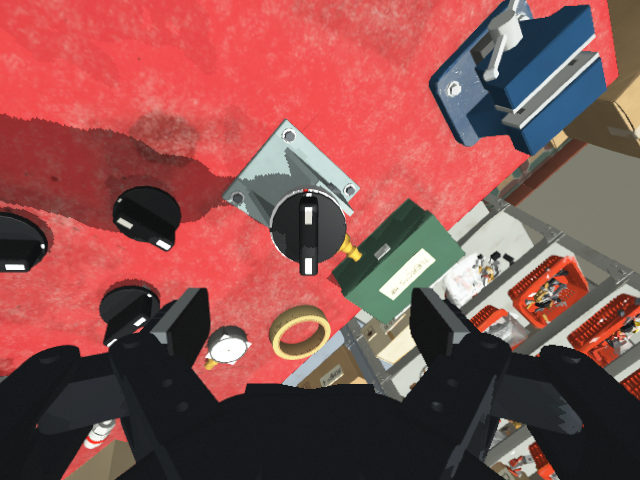

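View pics/s14.png

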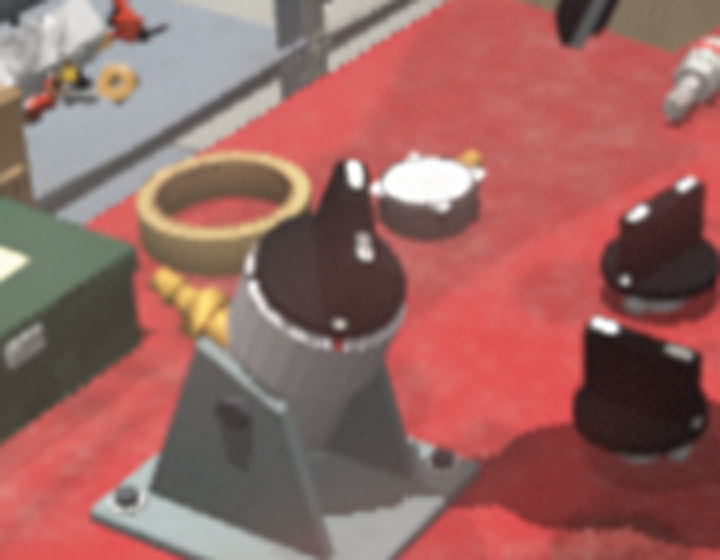

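```bash
python3 - <<'E'
from h import *
f=np.load('w14.npz');d=f['d'];p=cv2.imread('pics/w14.png')
m=(p.min(2)>150).astype(np.uint8);m[:195]=0;m[280:]=0;m[:,:298]=0;m[:,320:]=0
n_,l,s,c=cv2.connectedComponentsWithStats(m);big=[i for i in range(1,n_) if s[i,4]>40];print(c[big])
n=np.array([-.4225,-.008,.906]);n/=np.linalg.norm(n)
C=[]
for i in big:
    v,u=np.where(l==i);o,r=wray('w14',np.c_[u,v]);X=(o+r*d[v,u][:,None]).mean(0);C.append(X);print(X)
M=np.array([601.5,99.8,120]);q=np.mean(C,0)-M;print("top height above mouth",q@n,"expect 42+2..45.5; cap_grip",q@n-11,"lat",q-q@n*n)
E
```

```text
[[308.  215. ]
 [308.  265.5]]
[569.97608699 114.99584023 155.4706461 ]
[591.30078017  88.51010304 169.54031457]
top height above mouth 47.32240414814444 expect 42+2..45.5; cap_grip 36.32240414814444 lat [-0.86191239  2.3316633  -0.38135174]
```

```bash
python3 - <<'E'
from h import *
f=np.load('w14.npz');d=f['d'];p=cv2.imread('pics/w14.png')
cv2.imwrite('pics/w14c.png',cv2.resize(p[180:285,260:360],None,fx=5,fy=5,interpolation=0))
n=np.array([-.4225,-.008,.906]);n/=np.linalg.norm(n);M=np.array([601.5,99.8,120])
yy,xx=np.mgrid[:480,:640]
o,r=wray('w14',np.c_[xx.ravel(),yy.ravel()]);X=(o+r*d.ravel()[:,None]).reshape(480,640,3);h=(X-M)@n
print("bar col308 rows",[(v,round(float(np.median(h[v:v+3,305:312])),1)) for v in range(190,278,4)])
for nm,sel in(("bar",(xx>=304)&(xx<=312)&(yy>206)&(yy<270)),("discL",(xx>278)&(xx<298)&(yy>205)&(yy<250)),("discR",(xx>322)&(xx<340)&(yy>205)&(yy<250)),("disc",((abs(xx-308)>14)&(abs(xx-308)<30)&(yy>205)&(yy<250)))):
    print(nm,np.median(h[sel]))
    Y=X[sel]
    if nm=="disc":
        for i in range(5):
            c0=Y.mean(0);v=np.linalg.svd(Y-c0)[2][2];q=(Y-c0)@v;Y=Y[abs(q)<max(1.5,2*q.std())]
        v*=np.sign(v[2]);print(v,np.degrees(np.arccos(v@n)),q.std(),len(Y))
E
```

```text
bar col308 rows [(190, 8.1), (194, 12.5), (198, 30.1), (202, 44.0), (206, 45.2), (210, 45.5), (214, 45.3), (218, 45.4), (222, 45.1), (226, 45.0), (230, 44.8), (234, 44.9), (238, 44.9), (242, 45.0), (246, 45.1), (250, 45.0), (254, 45.4), (258, 45.1), (262, 45.3), (266, 45.3), (270, 45.2), (274, 43.9)]
bar 45.10740275762441
discL 10.888314400356455
discR 11.121298695804509
disc 10.97452822037495
[-0.42272612 -0.01756097  0.90608733] 0.5477985853398062 0.6121567699729515 1292
```

View pics/w14c.png

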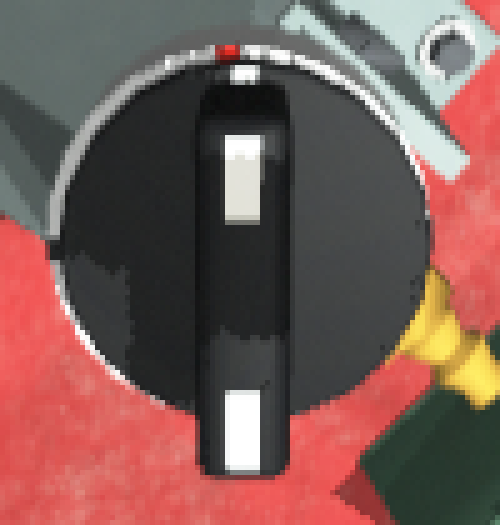

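Bar top is 45.1 mm above the mouth, so cap_grip is at 34.1 mm. The tilt is 0.5°, and the cap is turned to the red mark. Handing the job in.

```bash
python3 -c "
from bench import robot
print(robot.job_done())"
```

```text
the job is handed in; nothing more can be done
None
```

I took the rightmost cap by its bar, lined its lugs up with the slots and pressed it onto the mouth against the spring. I then twisted it about 93° clockwise, eased off, released it and backed the gripper away. The job was handed in at about 12.6 s.

**Last checks, with the gripper clear:**
- **Height:** cap_grip is about 34.1 mm above the mouth, within the 28–36.5 mm needed.
- **Tilt:** the cap's axis is about 0.5° off the housing axis.
- **Turn:** the bar points at the red mark, and the cap stayed turned after release.
- **Contact:** the force on the tool was close to zero.
- **Bystanders:** I kept clear of the bushing, coupler and gauge, but did not re-measure their positions at the end.

**Checks that disagreed:**
- **First wrist fix on the mouth:** it was about 2 mm off sideways. I corrected this from a closer picture before inserting.
- **First rough depth check:** averaging over the bar marks gave 36.3 mm for the height and suggested about 6° of tilt. I put this down to stray depth pixels, because the median along the bar and a plane fit to the disc gave the values above.
- **Sideways offset:** that same rough check put the cap about 2.5 mm off centre. I did not recompute this, but it is inside the 6 mm limit.

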